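Show the round-topped glaze test tile to the inspection camera

TASK

Pull the round-topped glaze test tile up out of its spring catch in the rack and hold it up to the inspection camera: the raised button on its glazed face centred in the view, 15 cm in front of the lens, that face turned squarely to the lens and the tile the right way up as the camera sees it, round end uppermost. Finish while still holding it there, still and in the air. Leave the other two tiles seated in the rack, leave the camera and its stand untouched, and do not disturb the jar, the mug or the brush.

Things in the scene. Friction and masses are not known exactly. Their poses are not given: they have to be found in the camera images.
- tile_round: Tile to show: fired clay slab, 40 mm wide (y), 10 thick (x), 95 tall (z), straight edges up to 75 mm, then a half-round top. Origin: centre of the foot. +x: out of the glazed face (pale, with a raised button); -x: bare back with a cross groove 8 to 18 mm above the foot. 50 to 105 g. Starts upright in any of the three sockets, lowest 25 mm hidden; grip its straight edges across the 40 mm.
- tile_face (a point): Middle of the raised round button (bare clay, 18 mm across, 2 mm proud) on the glazed face of tile_round: 5 mm along +x and 50 mm along +z from the tile's origin; axes as the tile's.
- tile_square: Another glaze test tile, same clay, glaze, width, thickness and height (95 mm), with a plain square top. Origin and axes as tile_round. Stays in the rack.
- tile_stepped: Another glaze test tile of the same clay, glaze, width, thickness and height, whose top 15 mm are narrowed to 20 mm by a step at each side. Origin and axes as tile_round. Stays in the rack.
- rack: Wooden rack fixed to the bench: board 80 (x) by 290 (y) by 15 mm with three sockets along y, 95 mm apart, walls ending 40 mm above the bench. Origin: centre of underside. Tiles stand on the board, glaze towards rack +x, play 1 mm. Behind each, a sprung roller sits in the tile's groove: pulling it straight up takes about 6 to 14 N over the first 5 mm, then it slides; it is clear after 25 mm.
- camera_stand: Fixed bench stand of the camera: base plate 150 by 120 mm, a post 364 mm tall 68 mm behind the origin (its +x), the camera clamped to it at varying height and tilt. Origin: on the bench, straight below the camera's tilt pivot. It faces along its own -x.
- camera: The inspection camera, a grey box 65 by 66 by 56 mm with a short lens barrel (50 mm across) to its -x. Origin: its tilt pivot, in the middle of the box. It looks along its own -x, down by 0.25 to 0.6 rad; its +z is up in its picture, y is level.
- camera_lens (a point): The middle of the camera's lens front, 60 mm from the camera's origin along its -x; axes as the camera's.
- camera_focus (a point): The point on the camera's line of sight 150 mm in front of the lens (210 mm from the camera's origin along its -x), empty air, 0.14 to 0.28 m above the bench; axes as the camera's. A tile shown rightly has its axes parallel to these, x to x and z to z.
- jar: Closed glass jar, 66 mm across, 85 mm tall, standing on the bench. Origin: centre of the underside. To be left alone.
- mug: White mug, 80 mm across, 85 mm tall, standing on the bench. Origin: centre of the underside. To be left alone.
- brush: Brush 180 mm long lying on the bench along its x. To be left alone.
Mind the look-alikes: they are no part of the job. What is shaped like the tile_square but black or yellow is not meant.

How it is judged:
On the way:
1. the round-topped tile is drawn up out of its socket, in the fingers (z of tile_round in the frame of rack above 0.045 m and contact force between tile_round and the fingers above 1 N), for 0.2 s.
At the end, for the whole second after the job is handed in: The fingers hold the round-topped tile still in the air, the button within 20 mm of the point 150 mm before the lens, glazed face to the camera, square and upright to its view within 0.17 rad; neither rack nor camera touches it; the other two tiles sit home in the rack (distance between tile_face and camera_focus below 0.02 m and angle between the x axis of tile_round and the x axis of camera, either way round below 0.17 rad and angle between the z axis of tile_round and the z axis of camera, either way round below 0.17 rad and angle between tile_round's own x axis and vertical below 1.57 rad and angle between tile_round's own z axis and vertical below 0.85 rad and height (world z) of tile_round above 0.05 m and contact force between tile_round and the fingers above 1 N and linear speed of tile_round below 0.03 m/s and angular speed of tile_round below 0.3 rad/s and contact force between tile_round and rack below 0.1 N and contact force between tile_round and camera_stand below 0.1 N and z of each of tile_square, tile_stepped in the frame of rack below 0.02 m and distance between each of tile_square, tile_stepped and rack below 0.105 m); the arm keeps its last pose, push and grip.
It fails at once if another tile is pulled up or knocked (distance of any of tile_square, tile_stepped from where it was at the start of the episode above 0.012 m).
It fails at once if the camera or its stand is touched or moved (contact force between camera_stand and the arm above 1 N or contact force between camera_stand and the fingers above 1 N or contact force between camera_stand and tile_round above 1 N or distance of camera_lens from where it was at the start of the episode above 0.01 m).
It fails at once if the jar, the mug or the brush is disturbed (distance of any of jar, mug, brush from where it was at the start of the episode above 0.03 m).
It also fails if it takes over 38 s, if anything falls off the work surface, if the arm or the gripper's body presses on something with over 40 N, if the wrist force passes 120 N, or if a joint passes its speed limit or range.

ROBOT

A 7-joint arm with a two-finger parallel gripper is mounted at the origin on the work surface. World frame = base frame: x ahead of the robot, y to its left, z up, the work surface at z = 0. Lengths are in m, angles in rad, forces in N, time in s.
With the tool pointing down it reaches from about 0.425 to 0.875 m from the base axis. Payload 4.7 kg.
Tool frame: the origin (TCP) lies between the finger pads; the fingertips stand 14 mm ahead of it and the grasp point (between the pads) lies 5 mm behind it; z points along the fingers, y is the line along which they close (so a half turn about z gives the same grasp; the last joint's range is limited). The gripper opens to 87 mm and grips with 3 to 60 N. Pads are 19 mm wide; open, the fingers measure 117 mm over their backs; the gripper's body (75 mm by 190 mm) begins 51 mm behind the grasp point.
Start: joints at [1.311, 0.321, -0.07, 1.45, 0.023, 1.371, -0.057], TCP at [0.176, -0.626, 0.237] pointing down, gripper open.
Joint ranges: [-2.86, 2.86], [-0.3, 2.09], [-1.38, 1.24], [0.06, 2.45], [-1.56, 4.7], [0.09, 2.05], [-2.69, 2.69]. Speed limits (rad/s): [2.57, 2.57, 3.14, 3.14, 3.14, 3.14, 3.14].

INTERFACE

Orientations are given as a rotation vector (axis times angle).
In Python, from bench import ctrl gives the robot as it stands.
- The arm moves only by the tool step_arm, never from a script. Its argument "commands" is a list of rows, each an object with "travel": the shift along the tool's x, y, z in m, a list of three; "turn": the turn, a rotation vector about the tool's x, y, z in degrees, a list of three. A call has 1 to 5 rows; each row is the pose to reach, as a shift and turn from the pose commanded when the call began, along the tool's axes at that moment; what a row does not reach only later rows make up. A row lasts 1/10 s, in which the tool goes at most 50 mm and 8.59 degrees, less where a joint would pass 70% of its speed; a pose out of reach is approached as far as the arm can. A call with a gripper value outside its range is refused whole. "gripper" is the opening, from 0 (shut) to 1 (fully open), set as the call begins (left out, the last holds). The fingers move at their own pace and stop on an object; "force" is the grip in N (left out, the last holds). Time passes only in rows, so rows that repeat a pose let the fingers close. It gives the time, the measured TCP pose, the force, the opening and the grip force at its end, in the units of the state.
- ctrl.get_state(): the state, without advancing time (a new reading comes with each control period).
- ctrl.get_image(name): name is "side" or "top"; returns the picture (400x640x3 uint8, red, green, blue); there is no depth.
- ctrl.camera_model(name): a dict with "fx", "fy", "cx", "cy" (pixels), "R" (3x3) and "t" (3): a world point X has camera coordinates R X + t. Camera axes: x right, y down, z forward; pixel columns grow to the right and rows downward; lengths in m; the calibration is good to about 2 mm. A picture is of the moment at which its call begins. camera_model takes no time and is no camera call.
- ctrl.close_job(): hands the job in; it is judged then, once.
The state is a dict: "time": time; "joint_positions": joint angles; "qd": joint speeds; "joint_torque": joint torques, N m; "position": TCP position; "tool_rot": TCP orientation; "ft_force": force on the tool from outside, world axes, zero at the start; "torque": the same for the moment, N m; "grip_width": opening from 0.0 (shut) to 1.0 (fully open); "grip_force": force on a finger pad.
Only numpy, scipy, OpenCV 4.12 (cv2) and the standard library are available. Lean on these libraries where they do the work, as an engineer would, in place of code of your own. Each camera call takes 0.05 s, during which the arm holds its last target. There are 200 camera calls.

## Working session

There is one attempt and no reset: what is moved stays moved. The work goes in short steps, Python scripts to look and compute and a tool call to move; the robot and the scene stay as the last step left them, time stands still between calls to the robot, and variables do not carry over. Pictures are saved under pics/ and viewed, at most 10 in all, crops included, and the job is handed in when it is done.

Besides the shell and the picture viewer there is one more tool, called after "Call:" as name(argument=value, ...) on one line, values as JSON. step_arm: Moves the arm, as the interface text tells. Its arguments: {"type":"object","properties":{"commands":{"type":"array"},"gripper":{"type":"number"},"force":{"type":"number"}},"required":["commands"]}

```bash
mkdir -p pics; ls; python3 - <<'E'
from bench import ctrl
import cv2
for n in("side","top"):
    im=ctrl.get_image(n); cv2.imwrite(f"pics/{n}0.png",im[:,:,::-1])
    m=ctrl.camera_model(n); print(n,m)
s=ctrl.get_state();print(s)
E
```

```text
pics
side {'fx': 397.5694350053215, 'fy': 397.5694350053215, 'cx': 321.6989035573116, 'cy': 208.06178818399272, 'R': array([[ 0.86906094, -0.49451856,  0.01358208],
       [-0.35340404, -0.63981184, -0.68245614],
       [ 0.34617721,  0.58829602, -0.73080034]]), 't': array([-0.47328979,  0.34397462,  0.98938303])}
top {'fx': 400.188658926474, 'fy': 400.188658926474, 'cx': 319.10399824415157, 'cy': 199.16448483379008, 'R': array([[-0.00642739, -0.99965008,  0.02565949],
       [-0.99572378,  0.00403314, -0.0922924 ],
       [ 0.09215661, -0.02614296, -0.99540128]]), 't': array([0.03217179, 0.58347149, 1.19128317])}
{'time': 0.1, 'joint_positions': array([ 1.31112208,  0.32173448, -0.07008835,  1.4515378 ,  0.02260306,
        1.37076313, -0.05690807]), 'qd': array([ 2.04375700e-03, -4.01827106e-03,  6.73074612e-05, -4.37695214e-03,
       -8.11392609e-04,  5.38848967e-04, -7.97859979e-04]), 'joint_torque': array([-3.28323868e-04, -4.92570162e+01, -4.05758740e-01, -3.13398314e+01,
       -6.40928792e-02,  3.96072585e-02,  7.96867016e-05]), 'position': array([ 0.17557287, -0.62536922,  0.23558785]), 'tool_rot': array([-3.11058978e+00, -4.28516587e-01,  4.98116294e-04]), 'ft_force': array([-0.08086023, -0.51495786,  0.57309003]), 'torque': array([-0.03019374,  0.00572086,  0.02272623]), 'grip_force': 0.0, 'grip_width': 1.0005640387824508}
```

View pics/side0.png

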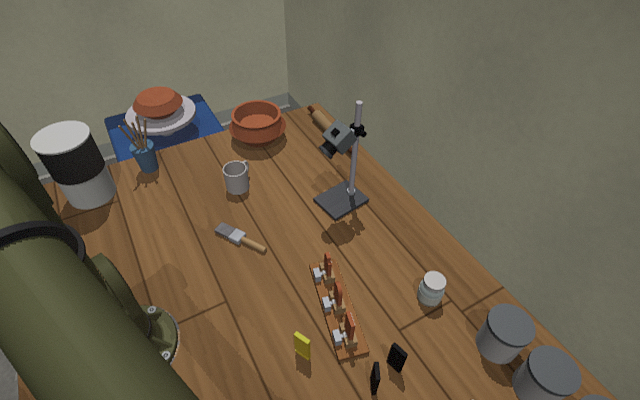

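View pics/top0.png

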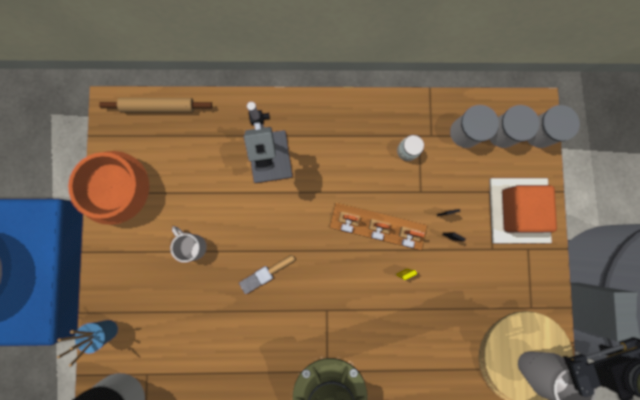

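```bash
python3 - <<'E'
import cv2,numpy as np
a=cv2.imread("pics/side0.png");b=cv2.imread("pics/top0.png")
r=lambda i,f:cv2.resize(i,None,fx=f,fy=f,interpolation=cv2.INTER_CUBIC)
A=r(a[245:365,300:376],5);C=r(a[95:220,310:375],4.8)
H=np.zeros((600,800,3),np.uint8);H[:600,:380]=A;H[:600,390:702]=C[:600]
cv2.imwrite("pics/c1.png",H)
T=r(b[200:255,325:435],7)[:385];C=r(b[95:190,235:300],2.2)
H=np.zeros((600,770,3),np.uint8);H[:385]=T;H[388:388+C.shape[0],:C.shape[1]]=C
cv2.imwrite("pics/c2.png",H)
E
```

```text
(no output)
```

View pics/c1.png

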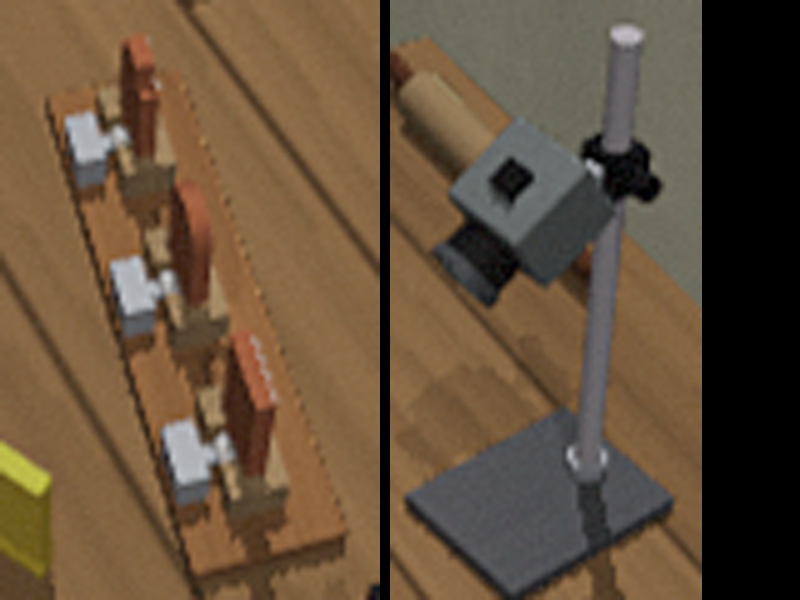

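View pics/c2.png

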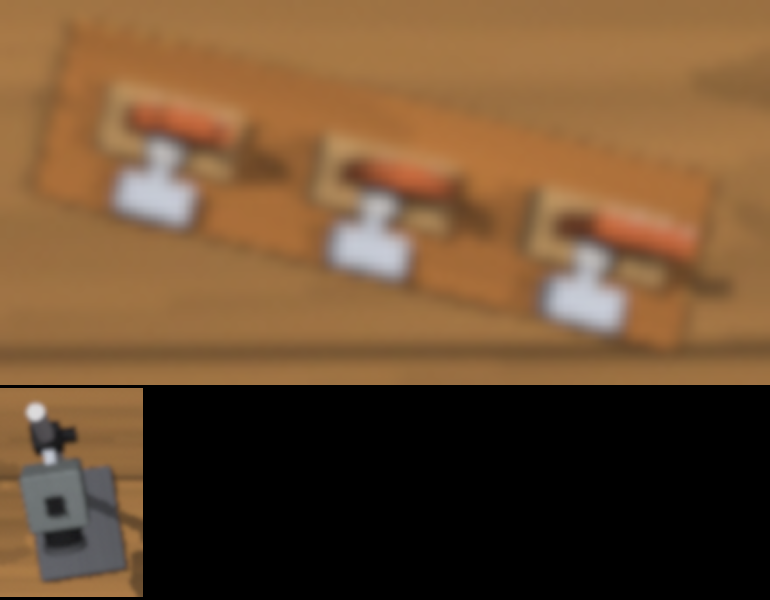

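Side view: stepped tile at (328,262), round tile in the middle at (339,295), square tile at (349,330). The look-alikes are the yellow slab (302,345) and the black slabs (397,357) and (375,378). I choose the middle one, because its rounded top shows in the crop. Next I'll take a closer look at the camera head.

```bash
python3 - <<'E'
import cv2,numpy as np
a=cv2.imread("pics/side0.png");b=cv2.imread("pics/top0.png")
def r(i,f):
    i=cv2.resize(i,None,fx=f,fy=f,interpolation=cv2.INTER_CUBIC).astype(float); return np.clip(i*1.7,0,255).astype(np.uint8)
A=r(a[112:162,314:362],12);B=r(b[100:190,242:296],4)
H=np.zeros((600,800,3),np.uint8);H[:600,:576]=A;H[:360,580:796]=B
cv2.imwrite("pics/c3.png",H)
E
```

```text
(no output)
```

View pics/c3.png

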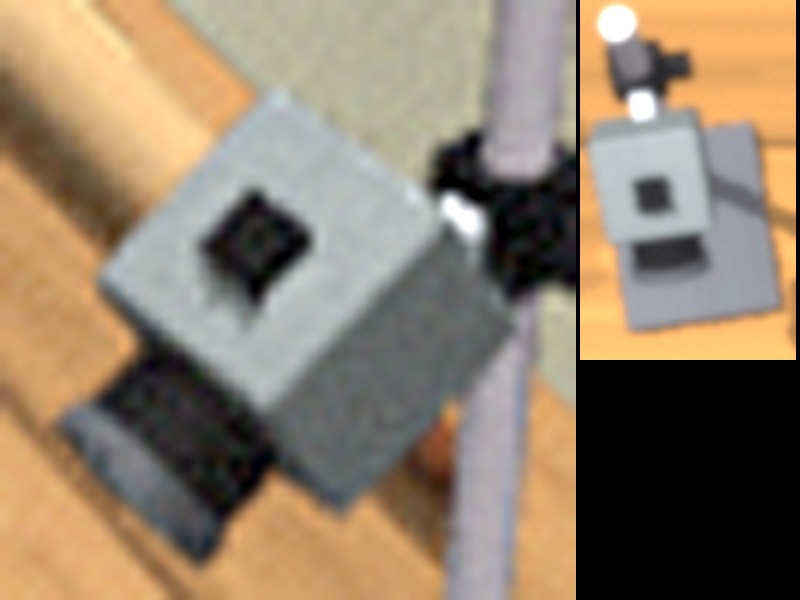

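```bash
cat > h.py <<'E'
import numpy as np
from bench import ctrl
from scipy.spatial.transform import Rotation as Ro
from scipy.optimize import least_squares
M={n:ctrl.camera_model(n) for n in("side","top")}
def proj(n,X):
    m=M[n];c=m["R"]@X+m["t"];return np.array([m["fx"]*c[0]/c[2]+m["cx"],m["fy"]*c[1]/c[2]+m["cy"]])
def rack(p): return Ro.from_euler("z",p[2]),np.array([p[0],p[1],0])
def fit(obs,model,p0):
    r=least_squares(lambda p:np.concatenate([w*(proj(n,model(p,L))-u) for n,L,u,w in obs]),p0,loss="soft_l1")
    for n,L,u,w in obs: print(n,L,np.round(proj(n,model(r.x,L))-u,1))
    return r.x
def cam(p): # x,y,yaw,h,tilt ; looks along -x, down by tilt
    Rz=Ro.from_euler("z",p[2]); return Rz*Ro.from_euler("y",-p[4]),Rz,np.array([p[0],p[1],0]),np.array([p[0],p[1],p[3]])
E
python3 - <<'E'
from h import *
np.set_printoptions(precision=4,suppress=True)
t="top";s="side"
ob=[(t,(.04,.145,.015),(335,202.9),1),(t,(.04,-.145,.015),(427.1,225),1),(t,(-.04,-.145,.015),(423.6,249.3),1),(t,(-.04,.145,.015),(330.7,227.1),1),
(s,(-.04,.145,.015),(309.4,265),1),(s,(.04,-.145,.015),(369,351.6),1)]
# tile tops as check: round top in side (338,281.5), top view
ob=[(a,L,(u[0]-.5,u[1]-.5),w) for a,L,u,w in ob]
R=fit(ob,lambda p,L:rack(p)[0].apply(L)+rack(p)[1],[.5,-.15,-.2]);print("rack",R)
print("round top side",proj(s,rack(R)[0].apply([0,0,.11])+rack(R)[1]),"top",proj(t,rack(R)[0].apply([0,0,.11])+rack(R)[1]))
S=lambda u,v:(314+u/12-.5,112+v/12-.5);T=lambda u,v:(242+(u-580)/4-.5,100+v/4-.5)
F=lambda u,v:(310+(u-390)/4.8-.5,95+v/4.8-.5)
h=(.0325,.033,.028)
c=[(s,"c",(h[0],h[1],h[2]),S(280,88)),(s,"c",(-h[0],h[1],h[2]),S(103,278)),(s,"c",(-h[0],-h[1],h[2]),S(262,405)),(s,"c",(h[0],-h[1],h[2]),S(440,232)),(s,"c",(-h[0],-h[1],-h[2]),S(342,512)),(s,"c",(h[0],-h[1],-h[2]),S(515,325)),
(s,"c",(-.06,0,0),S(138,490)),(t,"c",(h[0],h[1],h[2]),T(596,138)),(t,"c",(-h[0],h[1],h[2]),T(612,243)),(t,"c",(-h[0],-h[1],h[2]),T(711,229)),(t,"c",(h[0],-h[1],h[2]),T(697,125)),
(t,"b",(.068,0,.364),T(617,22)),(s,"b",(.068,0,.364),F(626,36))]
def mod(p,L):
    Rc,Rz,b,o=cam(p);return Rc.apply(L[1])+o if L[0]=="c" else Rz.apply(L[1])+b
C=fit([(n,(k,L),u,1) for n,k,L,u in c],mod,[.8,.15,0.1,.28,.4]);print("cam",C)
Rc,Rz,b,o=cam(C);print("focus",Rc.apply([-.21,0,0])+o)
np.save("rc.npy",np.r_[R,C])
for L in[(.075,-.06),(-.075,-.06),(-.075,.06),(.075,.06)]:
  X=Rz.apply([*L,.012])+b;print(L,proj(t,X),proj(s,X))
E
```

```text
top (0.04, 0.145, 0.015) [ 1.5 -0.4]
top (0.04, -0.145, 0.015) [ 1.  -0.2]
top (-0.04, -0.145, 0.015) [-1.  1.]
top (-0.04, 0.145, 0.015) [-0.3  0.7]
side (-0.04, 0.145, 0.015) [-0.5 -1. ]
side (0.04, -0.145, 0.015) [ 0.9 -0.3]
rack [ 0.5019 -0.1541 -0.2441]
round top side [337.967  284.2637] top [384.7996 224.9547]
side ('c', (0.0325, 0.033, 0.028)) [-0.4 -0.9]
side ('c', (-0.0325, 0.033, 0.028)) [-1.5 -0.4]
side ('c', (-0.0325, -0.033, 0.028)) [0.  0.6]
side ('c', (0.0325, -0.033, 0.028)) [ 1.5 -1.9]
side ('c', (-0.0325, -0.033, -0.028)) [-0.   1.7]
side ('c', (0.0325, -0.033, -0.028)) [1.2 1.1]
side ('c', (-0.06, 0, 0)) [-0.3 -0.3]
top ('c', (0.0325, 0.033, 0.028)) [-2.2  0.9]
top ('c', (-0.0325, 0.033, 0.028)) [-0.8  0.8]
top ('c', (-0.0325, -0.033, 0.028)) [1.6 0.2]
top ('c', (0.0325, -0.033, 0.028)) [0.4 0. ]
top ('b', (0.068, 0, 0.364)) [ 0.2 -1.2]
side ('b', (0.068, 0, 0.364)) [ 0.9 -1.1]
cam [0.6998 0.1789 0.1511 0.272  0.5051]
focus [0.5181 0.1512 0.1704]
(0.075, -0.06) [285.9596 136.0824] [364.3728 200.6865]
(-0.075, -0.06) [293.23   183.2319] [329.5312 221.3355]
(-0.075, 0.06) [254.5902 189.1754] [306.8873 199.8808]
(0.075, 0.06) [247.6983 141.7827] [341.1897 181.1699]
```

```bash
cat >> h.py <<'E'
def goal(X,R):
    s=ctrl.get_state();R0=Ro.from_rotvec(s["tool_rot"])
    print("travel",np.round(R0.inv().apply(np.array(X)-s["position"]),4),"turn",np.round((R0.inv()*R).as_rotvec(degrees=True),1))
down=lambda yaw:Ro.from_euler("z",yaw)*Ro.from_euler("x",np.pi)
E
python3 - <<'E'
from h import *
import cv2
rc=np.load("rc.npy");R=rc[:3]
a=lambda u,v:(300+u/5-.5,245+v/5-.5)
for L,u in[((.005,-.115,.11),a(275,402)),((-.005,-.115,.11),a(248,410)),((-.005,-.075,.11),a(232,336)),((0,0,.11),a(190,182)),((-.005,.02,.09),a(172,215)),((0,.105,.11),a(130,38))]:
    print(L,np.round(proj("side",rack(R)[0].apply(L)+rack(R)[1])-u,1))
im=cv2.imread("pics/top0.png").astype(int);b,g,r=[im[:,:,i] for i in range(3)]
m=((r-g>75)&(r>150)).astype(np.uint8);m[:200]=0;m[255:]=0;m[:,:325]=0;m[:,435:]=0
n,_,st,c=cv2.connectedComponentsWithStats(m)
print(st[1:],c[1:])
for y in(.095,0,-.095):print([np.round(proj("top",rack(R)[0].apply([0,y+d,.11])+rack(R)[1]),1) for d in(.02,0,-.02)])
goal([R[0],R[1],.2],down(R[2]))
E
```

```text
(0.005, -0.115, 0.11) [0.3 0.3]
(-0.005, -0.115, 0.11) [ 1.6 -0.2]
(-0.005, -0.075, 0.11) [-0.6 -0.6]
(0, 0, 0.11) [0.5 3.4]
(-0.005, 0.02, 0.09) [-0.5 -5.1]
(0, 0.105, 0.11) [ 0.8 -0.6]
[[345 216  11   3  22]
 [379 224   9   3  19]
 [411 231  12   5  30]] [[350.59090909 216.86363636]
 [383.15789474 224.89473684]
 [416.43333333 233.06666667]]
[array([345.3, 215.3]), array([352.2, 217. ]), array([359. , 218.7])]
[array([377.9, 223.3]), array([384.8, 225. ]), array([391.7, 226.6])]
[array([410.5, 231.2]), array([417.4, 232.9]), array([424.3, 234.6])]
travel [ 0.4416 -0.3654  0.0362] turn [-0.1  0.  29.7]
```

Call:
step_arm(commands=[{"travel":[0.442,-0.367,0.035],"turn":[0,0,29.7]},{"travel":[0.442,-0.367,0.035],"turn":[0,0,29.7]},{"travel":[0.442,-0.367,0.035],"turn":[0,0,29.7]},{"travel":[0.442,-0.367,0.035],"turn":[0,0,29.7]},{"travel":[0.442,-0.367,0.035],"turn":[0,0,29.7]}], gripper=0.8)

```text
time: 0.6
position: [0.3175, -0.4195, 0.221]
tool_rot: [-3.118, 0.386, 0.001]
ft_force: [1.4, 1.2, -0.3]
grip_width: 0.806
grip_force: 0.0
```

```bash
python3 - <<'E'
from h import *
R=np.load("rc.npy")[:3];goal([.502,-.152,.2],down(R[2]));s=ctrl.get_state();print(s["time"],s["position"],s["joint_positions"],s["qd"])
E
```

```text
travel [ 0.1137 -0.3045  0.021 ] turn [-0.   0.  -0.1]
0.6 [ 0.31745284 -0.41954643  0.22100294] [ 1.03662367  0.07476572 -0.17213779  1.77384499  0.01344664  1.29442975
 -0.95587178] [-0.48047448 -0.33538366 -0.40730858  0.42388799 -0.0195511  -0.09625968
 -0.82001868]
```

Call:
step_arm(commands=[{"travel":[0.114,-0.305,0.02],"turn":[0,0,0]},{"travel":[0.114,-0.305,0.02],"turn":[0,0,0]},{"travel":[0.114,-0.305,0.02],"turn":[0,0,0]},{"travel":[0.114,-0.305,0.02],"turn":[0,0,0]},{"travel":[0.114,-0.305,0.02],"turn":[0,0,0]}])

```text
time: 1.1
position: [0.4586, -0.2141, 0.2059]
tool_rot: [3.118, -0.384, -0.0]
ft_force: [1.6, -0.9, 1.0]
grip_width: 0.804
grip_force: 0.0
```

Call:
step_arm(commands=[{"travel":[0,0,0],"turn":[0,0,0]},{"travel":[0,0,0],"turn":[0,0,0]},{"travel":[0,0,0],"turn":[0,0,0]}])

```text
time: 1.4
position: [0.4573, -0.2172, 0.2058]
tool_rot: [3.117, -0.386, -0.001]
ft_force: [0.5, -0.2, 0.7]
grip_width: 0.797
grip_force: 0.0
```

```bash
python3 - <<'E'
from h import *
R=np.load("rc.npy")[:3];goal([.502,-.152,.2],down(R[2]));s=ctrl.get_state();print(s["time"],s["position"],s["joint_positions"])
E
```

```text
travel [ 0.0275 -0.0741  0.0057] turn [ 0.   0.  -0.1]
1.4 [ 0.4572568  -0.21719905  0.20582031] [ 0.78156125  0.05278902 -0.40188636  1.83103591  0.02248307  1.26272221
 -1.44379058]
```

Call:
step_arm(commands=[{"travel":[0.0275,-0.074,0.03],"turn":[0,0,0]},{"travel":[0.0275,-0.074,0.056],"turn":[0,0,0]},{"travel":[0.0275,-0.074,0.056],"turn":[0,0,0]},{"travel":[0.0275,-0.074,0.056],"turn":[0,0,0]},{"travel":[0.0275,-0.074,0.056],"turn":[0,0,0]}])

```text
time: 1.9
position: [0.5024, -0.1533, 0.1508]
tool_rot: [3.116, -0.389, 0.001]
ft_force: [-0.4, -0.7, 1.3]
grip_width: 0.804
grip_force: 0.0
```

```bash
python3 - <<'E'
from h import *
import cv2
a=cv2.cvtColor(ctrl.get_image("side"),cv2.COLOR_RGB2BGR);b=cv2.cvtColor(ctrl.get_image("top"),cv2.COLOR_RGB2BGR)
r=lambda i,f:cv2.resize(i,None,fx=f,fy=f,interpolation=cv2.INTER_CUBIC)
H=np.zeros((600,800,3),np.uint8);H[:600,:400]=r(a[230:350,290:370],5);H[:320,405:800]=r(b[190:254,345:424],5)
cv2.imwrite("pics/d1.png",H)
s=ctrl.get_state();p=s["position"];T=Ro.from_rotvec(s["tool_rot"])
for y in(-.035,.035):
  X=p+T.apply([0,y,.014]);print(y,X,proj("side",X))
R=np.load("rc.npy")[:3];goal([.502,-.152,.07],down(R[2]))
E
```

```text
-0.035 [ 0.51134327 -0.1191544   0.13715779] [334.42573008 266.29472598]
0.035 [ 0.49415604 -0.18701156  0.13723384] [342.83248013 289.7958893 ]
travel [-0.0011 -0.0009  0.0812] turn [ 0.1 -0.1 -0.2]
```

View pics/d1.png

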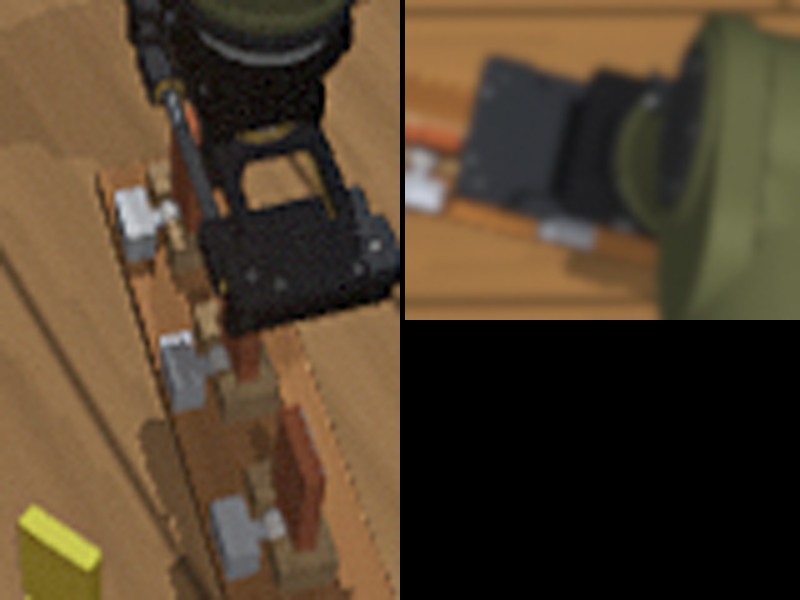

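The gripper sits over the middle socket. Its near finger is at about (342,290), just outside the tile's near edge at (339,303), and the square tile at (350,335) is clear. Next I descend, watching the force.

Call:
step_arm(commands=[{"travel":[-0.001,-0.001,0.015],"turn":[0,0,0]},{"travel":[-0.001,-0.001,0.03],"turn":[0,0,0]},{"travel":[-0.001,-0.001,0.04],"turn":[0,0,0]},{"travel":[-0.001,-0.001,0.05],"turn":[0,0,0]}])

```text
time: 2.4
position: [0.5017, -0.15, 0.0994]
tool_rot: [3.118, -0.384, -0.0]
ft_force: [-0.3, -0.3, 0.3]
grip_width: 0.801
grip_force: 0.0
```

Call:
step_arm(commands=[{"travel":[0,0,0.01],"turn":[0,0,0]},{"travel":[0,0,0.02],"turn":[0,0,0]},{"travel":[0,0,0.03],"turn":[0,0,0]},{"travel":[0,0,0.03],"turn":[0,0,0]}])

```text
time: 2.8
position: [0.5009, -0.1492, 0.0684]
tool_rot: [-3.117, 0.383, 0.004]
ft_force: [-0.8, 1.2, 0.6]
grip_width: 0.801
grip_force: 0.0
```

Call:
step_arm(commands=[{"travel":[0,0,0],"turn":[0,0,0]},{"travel":[0,0,0],"turn":[0,0,0]},{"travel":[0,0,0],"turn":[0,0,0]},{"travel":[0,0,0],"turn":[0,0,0]}], gripper=0.35, force=10)

```text
time: 3.2
position: [0.5023, -0.1497, 0.0705]
tool_rot: [3.118, -0.383, 0.001]
ft_force: [-1.1, -0.4, -0.3]
grip_width: 0.522
grip_force: 0.3
```

Call:
step_arm(commands=[{"travel":[0,0,0],"turn":[0,0,0]},{"travel":[0,0,0],"turn":[0,0,0]},{"travel":[0,0,0],"turn":[0,0,0]}])

```text
time: 3.5
position: [0.502, -0.1513, 0.0707]
tool_rot: [3.116, -0.385, 0.001]
ft_force: [-0.4, -5.4, 3.4]
grip_width: 0.453
grip_force: 10.0
```

Call:
step_arm(commands=[{"travel":[0,0.001,0],"turn":[0,0,0]},{"travel":[0,0.001,0],"turn":[0,0,0]},{"travel":[0,0.001,0],"turn":[0,0,0]},{"travel":[0,0.001,0],"turn":[0,0,0]}], gripper=0.3, force=40)

```text
time: 3.9
position: [0.502, -0.1514, 0.0706]
tool_rot: [3.117, -0.384, 0.001]
ft_force: [-1.6, -5.6, 5.4]
grip_width: 0.458
grip_force: 40.0
```

Call:
step_arm(commands=[{"travel":[0,0,-0.003],"turn":[0,0,0]},{"travel":[0,0,-0.006],"turn":[0,0,0]},{"travel":[0,0,-0.009],"turn":[0,0,0]},{"travel":[0,0,-0.012],"turn":[0,0,0]},{"travel":[0,0,-0.015],"turn":[0,0,0]}])

```text
time: 4.4
position: [0.5018, -0.1512, 0.0841]
tool_rot: [3.118, -0.384, 0.001]
ft_force: [0.7, -5.4, -4.2]
grip_width: 0.452
grip_force: 40.0
```

Call:
step_arm(commands=[{"travel":[0,0,-0.008],"turn":[0,0,0]},{"travel":[0,0,-0.016],"turn":[0,0,0]},{"travel":[0,0,-0.024],"turn":[0,0,0]},{"travel":[0,0,-0.032],"turn":[0,0,0]},{"travel":[0,0,-0.04],"turn":[0,0,0]}])

```text
time: 4.9
position: [0.5019, -0.1496, 0.1258]
tool_rot: [-3.118, 0.382, -0.0]
ft_force: [0.4, -0.0, -1.5]
grip_width: 0.458
grip_force: 40.0
```

Call:
step_arm(commands=[{"travel":[0,0,-0.04],"turn":[0,0,0]},{"travel":[0,0,-0.08],"turn":[0,0,0]},{"travel":[0,0,-0.1],"turn":[0,0,0]},{"travel":[0,0,-0.1],"turn":[0,0,0]},{"travel":[0,0,-0.1],"turn":[0,0,0]}])

```text
time: 5.4
position: [0.5016, -0.1502, 0.225]
tool_rot: [3.118, -0.383, 0.0]
ft_force: [-0.2, -0.1, -1.3]
grip_width: 0.454
grip_force: 40.0
```

```bash
python3 - <<'E'
from h import *
import cv2
np.set_printoptions(precision=4,suppress=True)
t="top";s="side"
S=lambda u,v:(314+u/12-.5,112+v/12-.5);T=lambda u,v:(242+(u-580)/4-.5,100+v/4-.5)
F=lambda u,v:(310+(u-390)/4.8-.5,95+v/4.8-.5)
def obs(h,lens,w=1):
    c=[(s,"c",(1,1,1),S(280,88)),(s,"c",(-1,1,1),S(103,278)),(s,"c",(-1,-1,1),S(262,405)),(s,"c",(1,-1,1),S(440,232)),(s,"c",(-1,-1,-1),S(342,512)),(s,"c",(1,-1,-1),S(515,325)),
    (t,"c",(1,1,1),T(596,138)),(t,"c",(-1,1,1),T(612,243)),(t,"c",(-1,-1,1),T(711,229)),(t,"c",(1,-1,1),T(697,125))]
    c=[(n,k,np.array(L)*h,u,w) for n,k,L,u in c]
    return c+[(s,"c",(-.06,0,0),S(138,490),lens),(t,"b",(.068,0,.364),T(617,22),1),(s,"b",(.068,0,.364),F(626,36),1)]
def mod(p,L):
    Rc,Rz,b,o=cam(p);return Rc.apply(L[1])+o if L[0]=="c" else Rz.apply(L[1])+b
for sc in(1,.93,.87):
  for lens in(0,2):
    o=obs(np.array([.0325,.033,.028])*sc,lens)
    r=least_squares(lambda p:np.concatenate([w*(proj(n,mod(p,(k,L)))-u) for n,k,L,u,w in o]),[.7,.18,.15,.27,.5],loss="soft_l1")
    p=r.x;Rc,Rz,b,oo=cam(p);print(sc,lens,r.cost,p,"focus",Rc.apply([-.21,0,0])+oo)
im=cv2.cvtColor(ctrl.get_image("side"),cv2.COLOR_RGB2BGR)
cv2.imwrite("pics/e1.png",cv2.resize(im[180:340,280:400],None,fx=3.7,fy=3.7,interpolation=cv2.INTER_CUBIC))
st=ctrl.get_state();print(st["position"],st["tool_rot"],st["joint_positions"])
E
```

```text
1 0 9.87902327151116 [0.6995 0.1789 0.1502 0.2723 0.4973] focus [0.5171 0.1513 0.1721]
1 2 10.162798557701201 [0.7001 0.1789 0.1518 0.2717 0.5138] focus [0.5193 0.1512 0.1685]
0.93 0 4.60278289161257 [0.699  0.1783 0.1473 0.2733 0.5086] focus [0.5176 0.1514 0.171 ]
0.93 2 4.94422708928243 [0.6994 0.1784 0.1499 0.2728 0.5256] focus [0.5198 0.1513 0.1674]
0.87 0 8.62852259028374 [0.6984 0.178  0.1511 0.2733 0.5055] focus [0.5167 0.1504 0.1716]
0.87 2 8.954970787276146 [0.6989 0.178  0.1545 0.273  0.5241] focus [0.5193 0.15   0.168 ]
[ 0.501  -0.1501  0.2241] [-3.1178  0.3827  0.0027] [ 0.6942  0.084  -0.4761  1.7656  0.0396  1.3033 -1.6061]
```

View pics/e1.png

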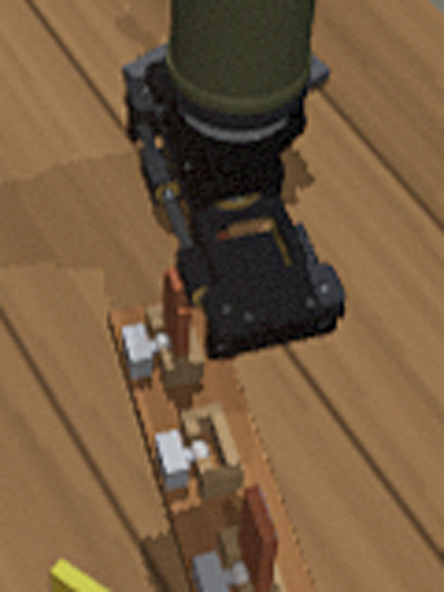

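The middle socket (now at about (335,305) in the frame) is empty. The stepped tile (328,267) and the square tile (350,325) are still seated. The round tile is in the fingers and shows through the frame. Next I carry it to the camera.

```bash
cat >> h.py <<'E'
f=np.array([.518,.151,.170]);Rc=Ro.from_euler("z",.149)*Ro.from_euler("y",-.51)
def fin(back=0):
    goal(f+Rc.apply([-.005-back,0,.0057]),Rc*Ro.from_euler("x",np.pi))
E
python3 -c "
from h import *
fin(.06);fin()"
```

```text
travel [-0.1112 -0.2735  0.081 ] turn [  5.7  28.9 -22.1]
travel [-0.0629 -0.2936  0.0517] turn [  5.7  28.9 -22.1]
```

Call:
step_arm(commands=[{"travel":[-0.02,-0.03,0],"turn":[1,6,-4]},{"travel":[-0.04,-0.07,0],"turn":[2,11,-8]},{"travel":[-0.06,-0.11,0],"turn":[3,17,-13]},{"travel":[-0.08,-0.15,0.01],"turn":[4.5,23,-17.5]},{"travel":[-0.1,-0.19,0.03],"turn":[5.7,28.9,-22.1]}])

```text
time: 5.95
position: [0.4718, -0.0128, 0.2115]
tool_rot: [-3.082, -0.03, -0.538]
ft_force: [0.2, -1.2, -0.1]
grip_width: 0.456
grip_force: 40.0
```

Call:
step_arm(commands=[{"travel":[0,0,0],"turn":[0,0,0]},{"travel":[0,0,0],"turn":[0,0,0]},{"travel":[0,0,0],"turn":[0,0,0]}])

```text
time: 6.25
position: [0.4736, -0.0138, 0.2143]
tool_rot: [-3.082, -0.027, -0.541]
ft_force: [-0.4, 0.2, -0.5]
grip_width: 0.453
grip_force: 40.0
```

```bash
python3 -c "
from h import *
fin(.06);fin();print(ctrl.get_state()['joint_positions'])"
```

```text
travel [-0.0354 -0.1556  0.0643] turn [ 2.6  9.2 -7. ]
travel [ 0.0234 -0.1626  0.0545] turn [ 2.6  9.2 -7. ]
[ 0.28747158 -0.29883487 -0.25485127  2.15730737 -0.12493069  0.92940748
 -1.46536982]
```

Call:
step_arm(commands=[{"travel":[0.03,-0.02,0.0],"turn":[0,0,0]},{"travel":[0.03,-0.05,0.02],"turn":[0,0,0]},{"travel":[0.025,-0.08,0.03],"turn":[0,0,0]},{"travel":[0.025,-0.11,0.035],"turn":[0,0,0]}])

```text
time: 6.65
position: [0.5066, 0.0965, 0.1899]
tool_rot: [-3.083, -0.021, -0.539]
ft_force: [0.3, -0.2, -0.2]
grip_width: 0.456
grip_force: 40.0
```

```bash
python3 -c "
from h import *
fin();print(ctrl.get_state()['joint_positions'])"
```

```text
travel [-0.0012 -0.0532  0.0185] turn [ 2.7  9.3 -7.2]
[ 0.23275997 -0.17710945 -0.47805753  2.10353682 -0.01340026  0.85625061
 -1.80276097]
```

Call:
step_arm(commands=[{"travel":[0,-0.02,0.006],"turn":[1,3,-2.5]},{"travel":[-0.001,-0.04,0.012],"turn":[2,6,-5]},{"travel":[-0.001,-0.053,0.0185],"turn":[2.7,9.3,-7.2]},{"travel":[-0.001,-0.053,0.0185],"turn":[2.7,9.3,-7.2]},{"travel":[-0.001,-0.053,0.0185],"turn":[2.7,9.3,-7.2]}])

```text
time: 7.15
position: [0.5115, 0.1493, 0.174]
tool_rot: [-2.995, -0.226, -0.782]
ft_force: [0.3, 0.0, -1.0]
grip_width: 0.457
grip_force: 40.0
```

```bash
python3 - <<'E'
from h import *
import cv2
fin();s=ctrl.get_state();print(s['joint_positions'])
a=cv2.cvtColor(ctrl.get_image("side"),cv2.COLOR_RGB2BGR);b=cv2.cvtColor(ctrl.get_image("top"),cv2.COLOR_RGB2BGR)
r=lambda i,f:cv2.resize(i,None,fx=f,fy=f,interpolation=cv2.INTER_CUBIC)
H=np.zeros((600,800,3),np.uint8);H[:600,:480]=r(a[90:240,250:370],4);H[:480,490:800]=r(b[90:250,225:328],3)[:,:310]
cv2.imwrite("pics/f1.png",H)
T=Ro.from_rotvec(s["tool_rot"])*Ro.from_euler("x",np.pi);O=s["position"]-T.apply([0,0,.0557])
for n,L in dict(foot1=(0,.02,0),foot2=(0,-.02,0),btn=(.005,0,.05),top=(0,0,.095)).items(): print(n,proj("side",O+T.apply(L)),proj("top",O+T.apply(L)))
E
```

```text
travel [-0.0011 -0.0008  0.0011] turn [-0.  -0.   0.1]
[ 0.17470734 -0.22799086 -0.52781752  2.22131394 -0.01173205  0.61774669
 -1.7832528 ]Traceback (most recent call last):
  File "<stdin>", line 6, in <module>
ValueError: could not broadcast input array from shape (480,309,3) into shape (480,310,3)
```

```bash
python3 - <<'E'
from h import *
import cv2
s=ctrl.get_state()
a=cv2.cvtColor(ctrl.get_image("side"),cv2.COLOR_RGB2BGR);b=cv2.cvtColor(ctrl.get_image("top"),cv2.COLOR_RGB2BGR)
r=lambda i,f:cv2.resize(i,None,fx=f,fy=f,interpolation=cv2.INTER_CUBIC)
H=np.zeros((600,800,3),np.uint8);H[:600,:480]=r(a[90:240,250:370],4);H[:480,490:799]=r(b[90:250,225:328],3)
cv2.imwrite("pics/f1.png",H)
T=Ro.from_rotvec(s["tool_rot"])*Ro.from_euler("x",np.pi);O=s["position"]-T.apply([0,0,.0557])
for n,L in dict(foot1=(0,.02,0),foot2=(0,-.02,0),btn=(.005,0,.05),top=(0,0,.095)).items():
  u=proj("side",O+T.apply(L));v=proj("top",O+T.apply(L));print(n,(u-[250,90])*4,(v-[225,90])*3+[490,0])
E
```

```text
foot1 [163.92324108 414.93858216] [619.22613271 369.3665967 ]
foot2 [195.55649617 445.58036514] [662.07946064 362.66890827]
btn [154.2732961  397.03304121] [639.69488035 385.30566291]
top [120.23918443 375.03175596] [640.62937676 413.95899372]
```

View pics/f1.png

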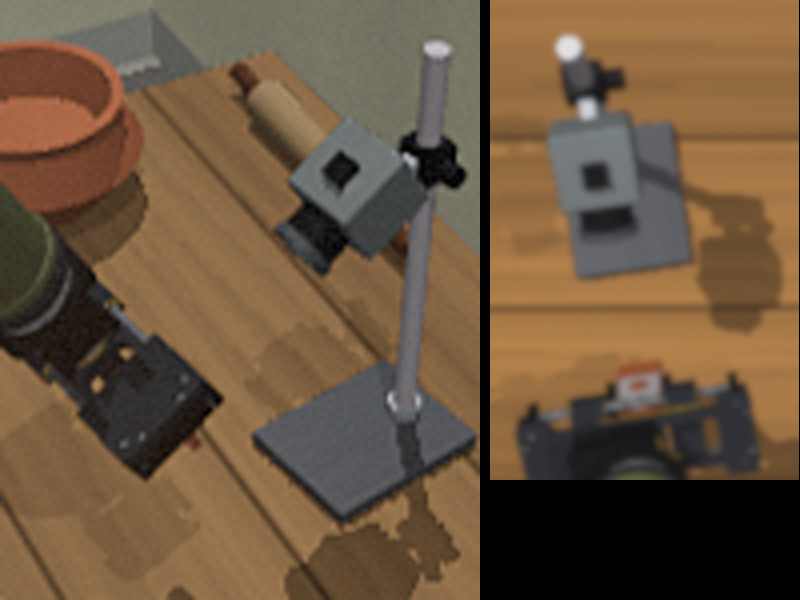

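In the top panel the button is at (640,384), where I predicted (640,385). The foot corner in the side panel is at (195,440), predicted (195,445), so the tile hasn't slipped in the grip. The glazed face points at the lens and the stand is clear. I'll let it settle, then hand it in.

Call:
step_arm(commands=[{"travel":[0,0,0],"turn":[0,0,0]},{"travel":[0,0,0],"turn":[0,0,0]},{"travel":[0,0,0],"turn":[0,0,0]},{"travel":[0,0,0],"turn":[0,0,0]}])

```text
time: 7.75
position: [0.5107, 0.1516, 0.1737]
tool_rot: [-2.993, -0.233, -0.783]
ft_force: [0.4, -0.5, -1.2]
grip_width: 0.453
grip_force: 40.0
```

```bash
python3 -c "
from h import *
fin();print(ctrl.close_job())"
```

```text
travel [-0.0006  0.0017  0.001 ] turn [-0.2 -0.1  0.3]
the job is handed in; nothing more can be done
None
```

I handed the job in at about 7.8 s with the round-topped tile held still in front of the camera, about 2 mm and 0.4° from the target pose I measured; no verdict came back.

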